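Load the wheel and roller set into the setting rack in reverse order

ROBOT

A 6-joint arm with a two-finger parallel gripper is mounted at the origin on the work surface; the furniture and walls round the work are solid. World frame = base frame: x ahead of the robot, y to its left, z up, the work surface at z = 0. Lengths are in mm, angles in degrees, forces in N, time in s.
With the tool pointing down it reaches from about 300 to 850 mm from the base axis. Payload 4.2 kg.
Tool frame: the origin (TCP) lies midway between the tips of the shut fingers; the grasp point (between the pads) lies 19 mm behind it (env.tcp_to_grasp is the distance from the TCP to the grasp point, in mm); z points along the fingers, x is the direction in which the jaws open and shut, and the axes are right-handed (so a half turn about z gives the same grasp; the last joint's range is limited). The gripper opens to 91 mm and grips with 3 to 60 N. Pads are 32 mm wide; open, the fingers measure 118 mm over their backs; the gripper's body (76 mm by 178 mm) begins 60 mm behind the grasp point.
Start: joints at [63.426, 18.312, 89.639, -0, 72.044, -1.146], TCP at [246.895, 519.313, 213.976] pointing down, gripper open.
Joint ranges: [-177.97, 177.97], [-48.28, 115.42], [12.27, 149.76], [-77.06, 257.06], [2.81, 150.46], [-146.56, 146.56]. Speed limits (degrees/s): [147.25, 147.25, 180, 180, 180, 180].

INTERFACE

Orientations are given as [roll, pitch, yaw] about the fixed x, y, z axes, in that order (R = Rz(yaw) Ry(pitch) Rx(roll)).
In Python, from workcell import env gives the robot as it stands.
- The arm moves only by the tool drive_tool, never from a script. Its argument "motion" is a list of rows, each a list of 2 entries, a list of its own where there are three numbers: the shift along the world's x, y, z in m, then the turn, a rotation vector about the world's x, y, z in rad. In form: [[[dx, dy, dz], [wx, wy, wz]], ...]. A call has exactly 10 rows; each row shifts and turns the commanded pose from where the row before left it; what a row does not reach is not made up. A row lasts 1/12 s, in which the tool goes at most 41.7 mm and 7.16 degrees, less where a joint would pass 70% of its speed; a pose out of reach is approached as far as the arm can. A call is refused whole if a number of a shift passes 0.0417 or a number of a turn 0.125, either way. A call with a gripper value outside its range is refused whole. "claw" is the opening, from 0 (shut) to 1 (fully open), set as the call begins (left out, the last holds). The fingers move at their own pace and stop on an object; "force" is the grip in N (left out, the last holds). Time passes only in rows, so rows that do not move let the fingers close, or fill a call up. It gives the time, the measured TCP pose, the force and the opening at its end, in the units of the state.
- env.state(): the state, without advancing time (a new reading comes with each control period).
- env.grab_frame(name): name is "scene" or "side" or "wrist"; returns the picture (400x640x3 uint8, red, green, blue); there is no depth.
- env.camera_params(name): a dict with "fov_y" (degrees; the focal length in pixels is half the picture's height over the tangent of half this angle, whatever the lens; pixels are square), "cx", "cy" (the principal point, pixels), "pose" (4x4, takes a point from camera to world coordinates). Camera axes: x right, y down, z forward; pixel columns grow to the right and rows downward; lengths in mm; the calibration is good to about 2 mm. A picture is of the moment at which its call begins: read the wrist's pose just before it. camera_params takes no time and is no camera call; for the wrist camera it gives the pose at the moment of the call.
- env.job_done(): hands the job in, once; it reports no verdict.
The state is a dict: "time_s": time; "qpos": joint angles; "qvel": joint speeds; "effort": joint torques, N m; "ee_pos": TCP position; "ee_rot": TCP orientation; "force": force on the tool from outside, world axes, zero at the start; "torque": the same for the moment, N m; "gripper_width": finger opening in mm.
Only numpy, scipy, OpenCV 4.12 (cv2) and the standard library are available. Lean on these libraries where they do the work, as an engineer would, in place of code of your own. Each camera call takes 0.05 s, during which the arm holds its last target.

TASK

The wire machine is to be fitted from its other side: move the four parts standing in a row on the aluminium store rack to the wooden setting rack in reverse order, so that, seen from the robot, the part at the left end of the store rack ends at the right end of the setting rack, and so on for all four. Set each part down flat and centred on its own grey seat, the same way up as it stood, without tipping any of them over.

Things in the scene. Friction and masses are not known exactly. Their poses are not given: they have to be found in the camera images.
- wheel_large_mid (a point): Large feed wheel: a flat dark disc lying on its face, 55 mm across (52 mm across the gripping faces), 14 mm high, 60 g. The point is its centre, half-way up (7 mm above its underside); z up when it lies as found.
- wheel_small_mid (a point): Small feed wheel: a flat dark disc lying on its face, 47 mm across (44 mm across the gripping faces), 12 mm high, 60 g. The point is its centre, half-way up (6 mm above its underside); z up when it lies as found.
- roller_mid (a point): Straightener roller: pale grey metal spool with a groove round its waist, standing on its face, 41 mm across, 26 mm high, 110 g. The point is its centre, half-way up (13 mm above its underside); z up when it stands as found.
- bush_mid (a point): Flanged brass guide bush: 26 mm high, a neck 34 mm across on a foot flange 48 mm across and 7 mm thick, 120 g. The point is its centre, half-way up (13 mm above its underside); z up when it stands as found, flange down.
- seat_a (a point): Centre of the top of the flat square saddle (62 x 62 mm, grey plastic, 6 mm thick, fixed) on which the large feed wheel stands at the start, one of four equal saddles in a row on the store rack; in which of the four places of the row it is changes from start to start. z up; the top is 20 mm above the board.
- seat_b (a point): Centre of the top of the flat square saddle (62 x 62 mm, grey plastic, 6 mm thick, fixed) on which the small feed wheel stands at the start, one of four equal saddles in a row on the store rack; in which of the four places of the row it is changes from start to start. z up; the top is 20 mm above the board.
- seat_c (a point): Centre of the top of the flat square saddle (62 x 62 mm, grey plastic, 6 mm thick, fixed) on which the roller stands at the start, one of four equal saddles in a row on the store rack; in which of the four places of the row it is changes from start to start. z up; the top is 20 mm above the board.
- seat_d (a point): Centre of the top of the flat square saddle (62 x 62 mm, grey plastic, 6 mm thick, fixed) on which the brass bush stands at the start, one of four equal saddles in a row on the store rack; in which of the four places of the row it is changes from start to start. z up; the top is 20 mm above the board.
- store_rack: Store rack: fixed aluminium rail, black end caps, 66 x 308 x 14 mm, on a plywood board whose top is 200 mm above the robot's base plane. Carries the four saddles at y = +108, +36, -36, -108 mm. Near or far one of the two racks. Origin: centre of its underside. y along the row, to the robot's left within 9 degrees; x across, away from the robot; z up.
- set_rack: Setting rack: fixed brown wooden strip, 76 x 316 x 14 mm, on the same board, empty at first. Four flat grey seats without rims, 62 x 62 mm, centres at x = 0, y = +108, +36, -36, -108 mm, tops 20 mm above the origin. Tools about the racks are under 20 mm high, but an oil bottle at the far left is 152 mm. Origin: centre of its underside. y along the row, to the robot's left within 9 degrees; x across, away from the robot; z up.

How it is judged (in metres and radians):
At the end, for the whole second after the job is handed in: Each part stands the same way up (within 0.12 rad), at rest, on the setting-rack seat that mirrors its start place on the store rack (far left to far right and so on), within 12 mm of the seat's centre along and across the row and 4 mm in height (((y of seat_a in the frame of store_rack between 0.098 and 0.118 m and y of wheel_large_mid in the frame of set_rack between -0.12 and -0.096 m) or (y of seat_a in the frame of store_rack between 0.026 and 0.046 m and y of wheel_large_mid in the frame of set_rack between -0.048 and -0.024 m) or (y of seat_a in the frame of store_rack between -0.046 and -0.026 m and y of wheel_large_mid in the frame of set_rack between 0.024 and 0.048 m) or (y of seat_a in the frame of store_rack between -0.118 and -0.098 m and y of wheel_large_mid in the frame of set_rack between 0.096 and 0.12 m)) and x of wheel_large_mid in the frame of set_rack between -0.012 and 0.012 m and z of wheel_large_mid in the frame of set_rack between 0.023 and 0.031 m and angle between each of wheel_large_mid, wheel_small_mid, roller_mid, bush_mid's own z axis and vertical below 0.12 rad and linear speed of each of wheel_large, wheel_small, roller, bush below 0.02 m/s and angular speed of each of wheel_large, wheel_small, roller, bush below 0.3 rad/s and ((y of seat_b in the frame of store_rack between 0.098 and 0.118 m and y of wheel_small_mid in the frame of set_rack between -0.12 and -0.096 m) or (y of seat_b in the frame of store_rack between 0.026 and 0.046 m and y of wheel_small_mid in the frame of set_rack between -0.048 and -0.024 m) or (y of seat_b in the frame of store_rack between -0.046 and -0.026 m and y of wheel_small_mid in the frame of set_rack between 0.024 and 0.048 m) or (y of seat_b in the frame of store_rack between -0.118 and -0.098 m and y of wheel_small_mid in the frame of set_rack between 0.096 and 0.12 m)) and x of wheel_small_mid in the frame of set_rack between -0.012 and 0.012 m and z of wheel_small_mid in the frame of set_rack between 0.022 and 0.03 m and ((y of seat_c in the frame of store_rack between 0.098 and 0.118 m and y of roller_mid in the frame of set_rack between -0.12 and -0.096 m) or (y of seat_c in the frame of store_rack between 0.026 and 0.046 m and y of roller_mid in the frame of set_rack between -0.048 and -0.024 m) or (y of seat_c in the frame of store_rack between -0.046 and -0.026 m and y of roller_mid in the frame of set_rack between 0.024 and 0.048 m) or (y of seat_c in the frame of store_rack between -0.118 and -0.098 m and y of roller_mid in the frame of set_rack between 0.096 and 0.12 m)) and x of roller_mid in the frame of set_rack between -0.012 and 0.012 m and z of roller_mid in the frame of set_rack between 0.029 and 0.037 m and ((y of seat_d in the frame of store_rack between 0.098 and 0.118 m and y of bush_mid in the frame of set_rack between -0.12 and -0.096 m) or (y of seat_d in the frame of store_rack between 0.026 and 0.046 m and y of bush_mid in the frame of set_rack between -0.048 and -0.024 m) or (y of seat_d in the frame of store_rack between -0.046 and -0.026 m and y of bush_mid in the frame of set_rack between 0.024 and 0.048 m) or (y of seat_d in the frame of store_rack between -0.118 and -0.098 m and y of bush_mid in the frame of set_rack between 0.096 and 0.12 m)) and x of bush_mid in the frame of set_rack between -0.012 and 0.012 m and z of bush_mid in the frame of set_rack between 0.029 and 0.037 m); the robot touches nothing.
It fails at once if a part is tipped over (angle between any of wheel_large_mid, wheel_small_mid, roller_mid, bush_mid's own z axis and vertical above 0.6 rad).
It also fails if it takes over 83 s, if anything falls off the work surface, if the arm or the gripper's body presses on something with over 40 N, if the wrist force passes 120 N, or if a joint passes its speed limit or range.

## Working session

There is one attempt and no reset: what is moved stays moved. The work goes in short steps, Python scripts to look and compute and a tool call to move; the robot and the scene stay as the last step left them, time stands still between calls to the robot, and variables do not carry over. Pictures are saved under pics/ and viewed, and the job is handed in when it is done.

Besides the shell and the picture viewer there is one more tool, called after ">>>" as name(argument=value, ...), one argument or row to a line, values as JSON. drive_tool: Moves the arm, as the interface text tells. Its arguments: {"type":"object","properties":{"motion":{"type":"array","items":{"type":"array"}},"claw":{"type":"number"},"force":{"type":"number"}},"required":["motion"]}

```bash
ls; mkdir -p pics; python3 - <<'E'
from workcell import env
import cv2,json
s=env.state();print({k:s[k] for k in s})
for n in("scene","side","wrist"):
    p=env.camera_params(n);print(n,p)
    cv2.imwrite(f"pics/{n}0.png",env.grab_frame(n)[:,:,::-1])
E
```

```text
pics
{'time_s': 0.0, 'qpos': array([ 6.34240070e+01,  1.83513906e+01,  8.97060696e+01, -8.74559984e-04,
        7.20437196e+01, -1.14634412e+00]), 'qvel': array([-0.0904547 ,  0.0433297 ,  0.06119243, -0.14367894, -0.05241536,
       -0.05582745]), 'effort': array([-1.49575466e-03, -4.12470174e+01, -2.31973028e+01,  7.26571237e-02,
        4.58017015e-02, -1.49654884e-04]), 'ee_pos': array([246.68885997, 518.83632871, 213.12507293]), 'ee_rot': array([-1.79998807e+02,  1.01176235e-01,  6.45706226e+01]), 'force': array([ 0.17916926,  0.34409827, -0.44266292]), 'torque': array([ 0.02799781, -0.01499336,  0.04109648]), 'gripper_width': 91.11392219491114}
scene {'fov_y': 53.80625529179303, 'cx': 327.0618431654264, 'cy': 197.06040474542647, 'pose': array([[ 7.69979925e-01, -4.31333250e-01,  4.70194155e-01,
         1.32833791e+02],
       [-6.38039992e-01, -5.27400691e-01,  5.61028947e-01,
        -5.61173894e+02],
       [ 5.99028302e-03, -7.31983701e-01, -6.81295808e-01,
         8.26893549e+02],
       [ 0.00000000e+00,  0.00000000e+00,  0.00000000e+00,
         1.00000000e+00]])}
side 
[... 166 characters left out ...]
3e+02],
       [-5.74808375e-01, -3.87314152e-01,  7.20821114e-01,
        -6.64463109e+02],
       [-1.51501010e-02, -8.75701017e-01, -4.82615999e-01,
         6.61609815e+02],
       [ 0.00000000e+00,  0.00000000e+00,  0.00000000e+00,
         1.00000000e+00]])}
wrist {'fov_y': 65.02254418122334, 'cx': 319.00902102166395, 'cy': 199.7372898989511, 'pose': array([[ 4.29370146e-01,  8.76200613e-01,  2.18892128e-01,
         1.84103213e+02],
       [ 9.03128066e-01, -4.16302757e-01, -1.05127119e-01,
         5.48680430e+02],
       [-9.87049092e-04,  2.42826071e-01, -9.70069340e-01,
         3.83201919e+02],
       [ 0.00000000e+00,  0.00000000e+00,  0.00000000e+00,
         1.00000000e+00]])}
```

View pics/scene0.png

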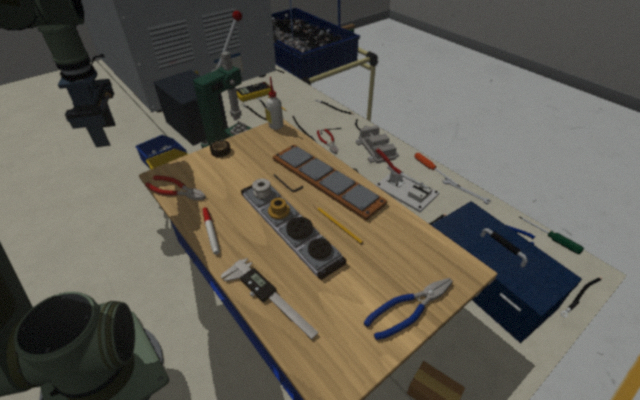

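View pics/side0.png

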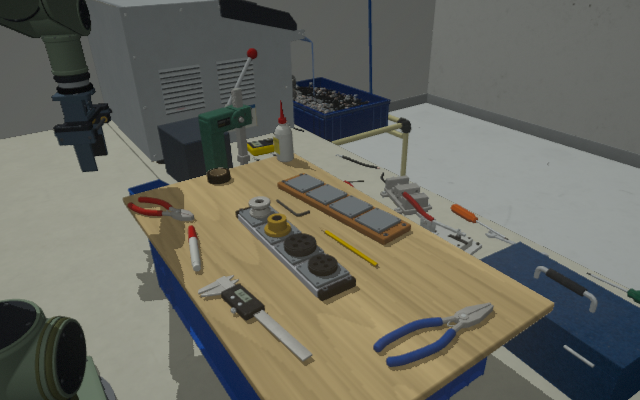

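View pics/wrist0.png

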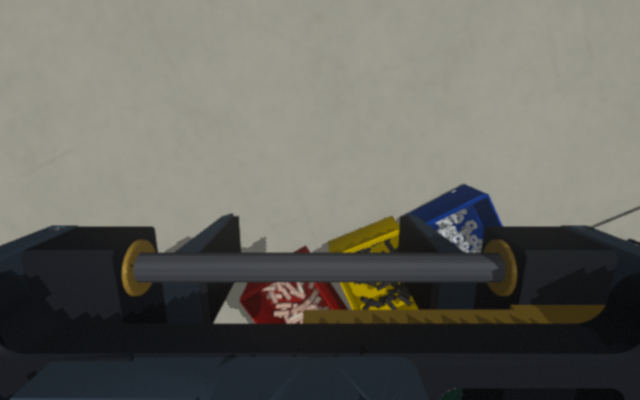

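The scene and side views show the near aluminium rack. From left to right it holds the roller (side px ~260,207), the bush (~277,224), and two dark wheels (~300,245 and ~322,265). The far wooden rack is empty (~345,205). The wrist view shows only the floor and bins. I'll zoom in next.

```bash
python3 - <<'E'
import cv2
a=cv2.imread("pics/side0.png")[160:310,220:420];b=cv2.imread("pics/scene0.png")[130:290,220:400]
cv2.imwrite("pics/a1.png",cv2.resize(a,None,fx=4,fy=4,interpolation=cv2.INTER_CUBIC))
cv2.imwrite("pics/b1.png",cv2.resize(b,None,fx=3.7,fy=3.7,interpolation=cv2.INTER_CUBIC))
E
```

```text
(no output)
```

View pics/a1.png

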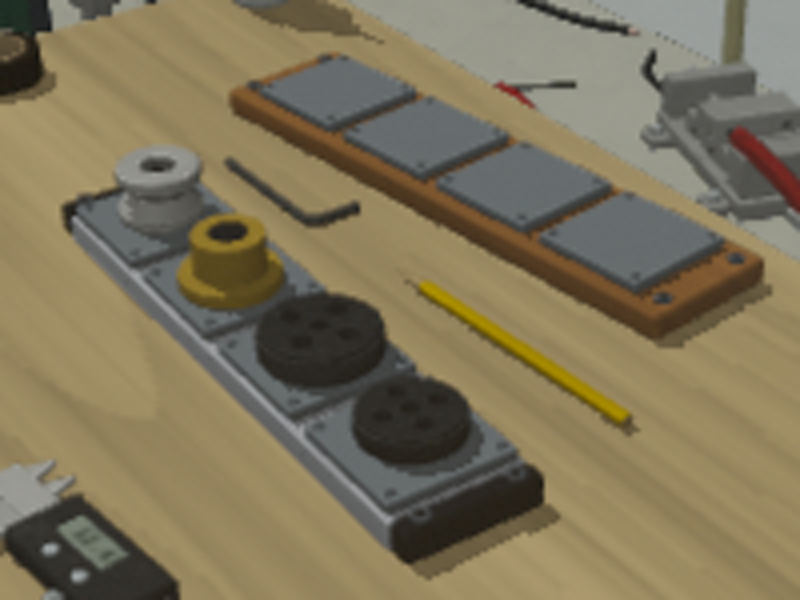

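View pics/b1.png

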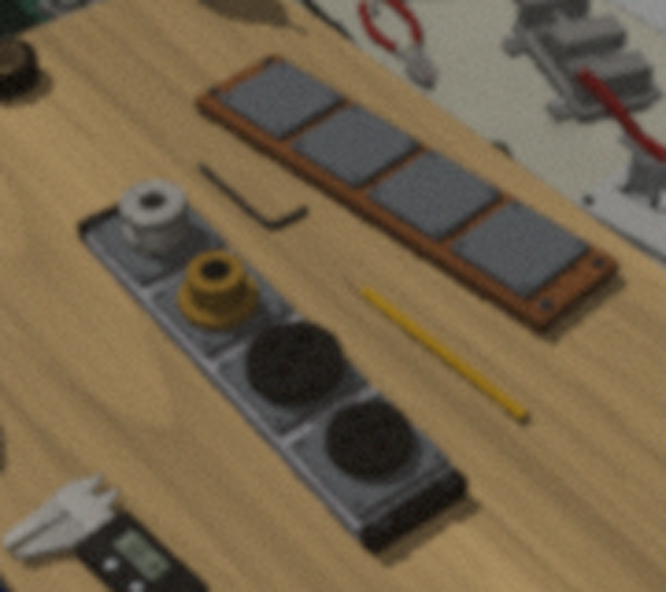

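Left to right on the store rack: roller, bush, large wheel, small wheel. I'll measure them now.

```bash
cat > h.py <<'E'
import numpy as np,cv2
def ray(P,uv,z):
    f=200/np.tan(np.radians(P["fov_y"])/2)
    uv=np.atleast_2d(np.asarray(uv,float))
    d=np.c_[(uv[:,0]-P["cx"])/f,(uv[:,1]-P["cy"])/f,np.ones(len(uv))]@P["pose"][:3,:3].T
    o=P["pose"][:3,3]
    return (o+d*((z-o[2])/d[:,2])[:,None])[:,:2]
def proj(P,X):
    f=200/np.tan(np.radians(P["fov_y"])/2)
    X=np.atleast_2d(X); c=(X-P["pose"][:3,3])@P["pose"][:3,:3]
    return np.c_[c[:,0]/c[:,2]*f+P["cx"],c[:,1]/c[:,2]*f+P["cy"]]
E
python3 - <<'E'
from workcell import env
from h import *
np.set_printoptions(precision=1,suppress=True)
A=lambda x,y:(220+x/4,160+y/4)
B=lambda x,y:(220+x/3.7,130+y/3.7)
for n,F,S,R in (("side",A,[(338,91),(428,135),(525,184),(633,239)],dict(roller=(158,166,246),bush=(229,232,246),large=(321,323,234),small=(411,404,232))),
        ("scene",B,[(280,98),(355,145),(435,192),(520,248)],dict(roller=(153,202,246),bush=(216,271,246),large=(297,358,234),small=(371,434,232)))):
    P=env.camera_params(n)
    s=np.array([ray(P,F(*c),220)[0] for c in S]);print(n);print(s,np.diff(s,axis=0))
    for k,(x,y,z) in R.items():print(k,ray(P,F(x,y),z)[0])
E
```

```text
side
[[ 585.7  103.8]
 [ 594.7   32.7]
 [ 602.5  -38.1]
 [ 610.1 -109.4]] [[  9.  -71. ]
 [  7.8 -70.8]
 [  7.6 -71.4]]
roller [445.5  42. ]
bush [441.4 -31.5]
large [ 444.1 -101.8]
small [ 442.9 -169.1]
scene
[[ 586.5  105.5]
 [ 594.5   32.8]
 [ 604.4  -36.7]
 [ 610.4 -109.3]] [[  8.  -72.6]
 [  9.9 -69.5]
 [  6.  -72.6]]
roller [446.1  41.7]
bush [441.3 -32.2]
large [ 442.9 -106.8]
small [ 441.5 -173.5]
```

>>> drive_tool(
  motion=[
    [[0.0, 0, 0.04], [0, 0, 0]],
    [[0.0098, -0.0345, 0.04], [0, 0, -0.113]],
    [[0.0098, -0.0345, 0.04], [0, 0, -0.113]],
    [[0.0098, -0.0345, 0], [0, 0, -0.113]],
    [[0.0098, -0.0345, 0], [0, 0, -0.113]],
    [[0.0098, -0.0345, 0], [0, 0, -0.113]],
    [[0.0098, -0.0345, 0], [0, 0, -0.113]],
    [[0.0098, -0.0345, 0], [0, 0, -0.113]],
    [[0.0098, -0.0345, 0], [0, 0, -0.113]],
    [[0.0098, -0.0345, 0], [0, 0, -0.113]],
  ],
)

```text
time_s: 0.98
ee_pos: [330.5, 222.6, 315.9]
ee_rot: [180.0, -0.0, 6.0]
force: [0.9, -0.6, 0.0]
gripper_width: 91.4
```

>>> drive_tool(
  motion=[
    [[0.0098, -0.0345, 0], [0, 0, -0.11]],
    [[0.0098, -0.0345, 0], [0, 0, 0]],
    [[0.0098, -0.0345, 0], [0, 0, 0]],
    [[0.0098, -0.0345, 0], [0, 0, 0]],
    [[0.0098, -0.0345, 0], [0, 0, 0]],
    [[0.0098, -0.0345, 0], [0, 0, 0]],
    [[0.0098, -0.0345, 0], [0, 0, 0]],
    [[0.0098, -0.0345, 0], [0, 0, 0]],
    [[0.0098, -0.0345, 0], [0, 0, 0]],
    [[0.0098, -0.0345, 0], [0, 0, 0]],
  ],
)

```text
time_s: 1.82
ee_pos: [428.6, -122.5, 315.9]
ee_rot: [-180.0, -0.0, -0.0]
force: [1.4, 0.2, 0.1]
gripper_width: 91.1
```

>>> drive_tool(
  motion=[
    [[0.0098, -0.0345, 0], [0, 0, 0]],
    [[0, -0.017, 0], [0, 0, 0]],
    [[0, 0, 0], [0, 0, 0]],
    [[0, 0, 0], [0, 0, 0]],
    [[0, 0, 0], [0, 0, 0]],
    [[0, 0, 0], [0, 0, 0]],
    [[0, 0, 0], [0, 0, 0]],
    [[0, 0, 0], [0, 0, 0]],
    [[0, 0, 0], [0, 0, 0]],
    [[0, 0, 0], [0, 0, 0]],
  ],
)

```text
time_s: 2.65
ee_pos: [438.5, -171.8, 316.2]
ee_rot: [180.0, -0.0, 0.0]
force: [0.6, 0.0, -0.1]
gripper_width: 91.3
```

```bash
python3 - <<'E'
from workcell import env
import cv2,pickle
P=env.camera_params("wrist");f=env.grab_frame("wrist")
s=env.state();print(s["time_s"],s["ee_pos"],s["ee_rot"],s["qpos"])
pickle.dump((P,f),open("w1.pkl","wb"))
cv2.imwrite("pics/w1.png",f[:,:,::-1])
E
```

```text
2.7 [ 438.51355704 -171.86768947  316.11932837] [ 1.79998948e+02 -1.58032094e-02  3.02676008e-02] [-2.28046118e+01  5.83897658e+00  9.13586536e+01  5.20434392e-03
  8.27873968e+01 -2.28355320e+01]
```

View pics/w1.png

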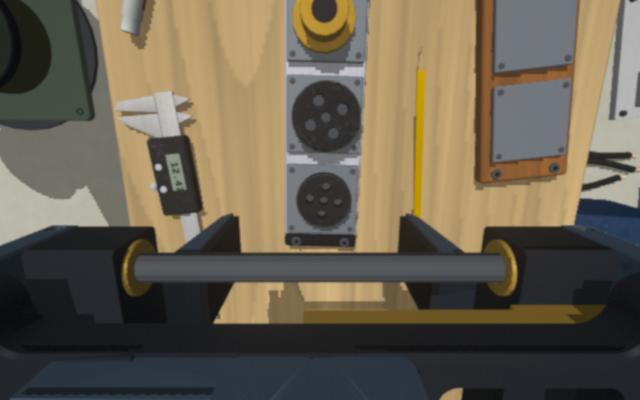

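The wrist view shows the bush (325,6), the large wheel (326,116) and the small wheel (324,200) on their saddles. It also shows the right two setting seats. I'll extract contours.

```bash
python3 - <<'E'
from h import *
import pickle
np.set_printoptions(precision=1,suppress=True)
P,f=pickle.load(open("w1.pkl","rb"))
hsv=cv2.cvtColor(f,cv2.COLOR_RGB2HSV)
m=(f.max(2)<75).astype(np.uint8); m[:, :285]=0;m[:,370:]=0;m[232:]=0
m=cv2.morphologyEx(m,cv2.MORPH_OPEN,np.ones((5,5)))
for c in cv2.findContours(m,cv2.RETR_EXTERNAL,cv2.CHAIN_APPROX_NONE)[0]:
    if cv2.contourArea(c)<800: continue
    big=cv2.boundingRect(c)[1]<150
    w=ray(P,c[:,0,:],234 if big else 232)
    (cx,cy),r=cv2.minEnclosingCircle(w.astype(np.float32))
    M=w.mean(0);print(cv2.boundingRect(c),"circ",cx,cy,r,"mean",M,w.min(0),w.max(0))
    a=np.degrees(np.arctan2(w[:,1]-cy,w[:,0]-cx));rr=np.hypot(w[:,0]-cx,w[:,1]-cy)
    print([ (int(k),round(float(rr[(a>=k)&(a<k+15)].mean()),1)) for k in range(-180,180,15)])
# grey seats set rack
g=((hsv[:,:,1]<60)&(hsv[:,:,0]>90)&(f.max(2)>90)&(f.max(2)<150)).astype(np.uint8)
g=cv2.morphologyEx(g,cv2.MORPH_OPEN,np.ones((3,3)));g[225:]=0
for c in cv2.findContours(g,cv2.RETR_EXTERNAL,cv2.CHAIN_APPROX_NONE)[0]:
    if cv2.contourArea(c)<2000: continue
    w=ray(P,c[:,0,:],220).astype(np.float32)
    print(cv2.boundingRect(c),cv2.minAreaRect(w))
# rack edges
print("store corners(z220 saddle small) ",ray(P,[(288,166),(355,166),(288,232),(355,233)],220))
print("bush",ray(P,[(325,6)],246), ray(P,[(293,20),(355,20)],227))
E
python3 - <<'E'
import cv2
a=cv2.imread("pics/w1.png")[0:250,270:600]
cv2.imwrite("pics/w1z.png",cv2.resize(a,None,fx=2.4,fy=2.4,interpolation=cv2.INTER_CUBIC))
E
```

```text
(297, 173, 54, 55) circ 441.3661804199219 -167.5198516845703 23.879093170166016 mean [ 441.2 -167.4] [ 418.9 -190.8] [ 463.4 -144.3]
[(-180, 22.5), (-165, 22.6), (-150, 22.8), (-135, 23.3), (-120, 23.4), (-105, 23.4), (-90, 23.4), (-75, 23.4), (-60, 23.4), (-45, 23.1), (-30, 22.6), (-15, 22.2), (0, 21.9), (15, 22.0), (30, 22.4), (45, 22.9), (60, 23.3), (75, 23.4), (90, 23.5), (105, 23.5), (120, 23.4), (135, 23.0), (150, 22.6), (165, 22.5)]
(292, 81, 68, 72) circ 442.9029235839844 -100.58990478515625 27.165536880493164 mean [ 442.9 -100.2] [ 416.3 -127.1] [468.7 -73.7]
[(-180, 26.2), (-165, 26.1), (-150, 26.4), (-135, 26.7), (-120, 26.7), (-105, 26.2), (-90, 26.4), (-75, 26.3), (-60, 26.5), (-45, 26.7), (-30, 26.8), (-15, 25.9), (0, 25.7), (15, 26.3), (30, 26.6), (45, 26.7), (60, 26.7), (75, 26.5), (90, 26.9), (105, 26.9), (120, 26.7), (135, 26.8), (150, 26.8), (165, 26.6)]
(493, 79, 78, 83) ((611.1531982421875, -103.27649688720703), (60.7686882019043, 60.22957992553711), 6.455403804779053)
(287, 75, 77, 150) ((440.87176513671875, -130.37551879882812), (125.03279113769531, 61.0432014465332), 88.6313705444336)
(495, 0, 82, 72) ((603.6973266601562, -36.53929901123047), (60.89521026611328, 51.2386360168457), 6.303991794586182)
store corners(z220 saddle small)  [[ 411.  -140.3]
 [ 468.  -140.2]
 [ 409.6 -199.7]
 [ 469.7 -200.6]]
bush [[441.3 -26.9]] [[417.9 -30.2]
 [464.1 -30.1]]
```

View pics/w1z.png

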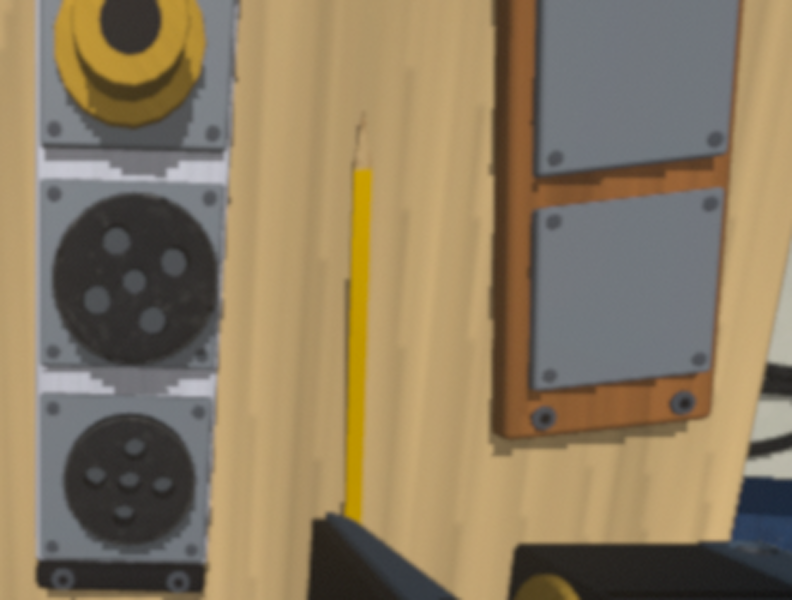

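>>> drive_tool(
  motion=[
    [[0.015, 0.032, 0], [0, 0, 0]],
    [[0.015, 0.032, 0], [0, 0, 0]],
    [[0.015, 0.032, 0], [0, 0, 0]],
    [[0.015, 0.031, 0], [0, 0, 0]],
    [[0, 0, 0], [0, 0, 0]],
    [[0, 0, 0], [0, 0, 0]],
    [[0, 0, 0], [0, 0, 0]],
    [[0, 0, 0], [0, 0, 0]],
    [[0, 0, 0], [0, 0, 0]],
    [[0, 0, 0], [0, 0, 0]],
  ],
)

```text
time_s: 3.53
ee_pos: [498.1, -46.2, 316.2]
ee_rot: [180.0, -0.0, -0.1]
force: [0.2, -0.7, 0.5]
gripper_width: 91.1
```

```bash
python3 - <<'E'
from workcell import env
import cv2,pickle
P=env.camera_params("wrist");f=env.grab_frame("wrist")
s=env.state();print(s["time_s"],s["ee_pos"],s["ee_rot"])
pickle.dump((P,f),open("w2.pkl","wb"))
cv2.imwrite("pics/w2.png",cv2.resize(f[:260,:,::-1],None,fx=1.25,fy=1.25))
E
```

```text
3.5833 [498.210351   -46.04541283 316.17444599] [ 1.79995127e+02 -1.80606966e-02 -8.92775312e-02]
```

View pics/w2.png

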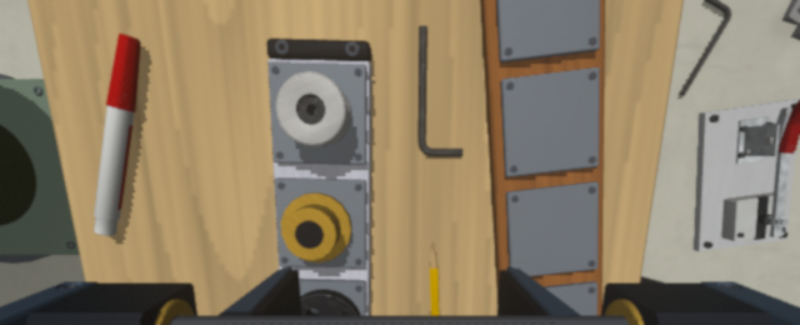

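The roller (311,108), the bush (312,230), and the full seats 2 and 3 (550,122 and 555,230) are visible, in enlarged pixels.

```bash
python3 - <<'E'
from h import *
import pickle
np.set_printoptions(precision=1,suppress=True)
P,f=pickle.load(open("w2.pkl","rb"))
hsv=cv2.cvtColor(f,cv2.COLOR_RGB2HSV)
def rep(name,m,z,amin=300):
    for c in cv2.findContours(m.astype(np.uint8),cv2.RETR_EXTERNAL,cv2.CHAIN_APPROX_NONE)[0]:
        if cv2.contourArea(c)<amin: continue
        w=ray(P,c[:,0,:],z).astype(np.float32)
        print(name,cv2.boundingRect(c),"rect",np.round(np.hstack(cv2.minAreaRect(w)),1),"mean",(w.min(0)+w.max(0))/2,w.max(0)-w.min(0))
yy,xx=np.mgrid[:400,:640]
roi=(xx>205)&(xx<305)&(yy<225)
rep("bush flange",roi&(hsv[:,:,1]>150)&(hsv[:,:,0]>15)&(hsv[:,:,0]<30),227)
rep("bush hole",roi&(f.max(2)<60)&(yy>160)&(yy<210)&(xx<275),246,100)
rep("roller",roi&(hsv[:,:,1]<40)&(f.max(2)>135)&(yy<122)&(xx<280),246)
rep("roller hole",roi&(f.max(2)<80)&(yy>70)&(yy<110)&(xx<275),246,60)
g=(hsv[:,:,1]<60)&(hsv[:,:,0]>90)&(f.max(2)>90)&(f.max(2)<150)&(yy<225)
g=cv2.morphologyEx(g.astype(np.uint8),cv2.MORPH_OPEN,np.ones((3,3)))
rep("seat",g*((xx>380)&(xx<490)),220,1500)
rep("saddle",g*((xx<305)&(xx>210)),220,1500)
E
```

```text
bush flange (225, 155, 55, 54) rect [441.  -27.1  45.2  45.2  89.9] mean [441.  -27.1] [45.2 45.2]
bush hole (237, 178, 21, 20) rect [440.8 -27.9  15.4  15.3  26.1] mean [440.8 -27.9] [15.7 15.2]
roller (220, 56, 56, 59) rect [445.4  47.4  39.6  40.   89.9] mean [445.4  47.3] [40.  39.6]
roller hole (238, 76, 21, 23) rect [445.6  46.5  14.3  15.1  44.7] mean [445.7  46.3] [14.6 15.1]
seat (406, 146, 72, 74) rect [603.3 -31.1  60.3  60.6   6.6] mean [603.4 -30.1] [65.7 64. ]
seat (402, 55, 77, 86) rect [595.3  39.7  60.5  60.2   6.4] mean [595.2  39.7] [64.9 65.5]
seat (399, 0, 80, 48) rect [588.8  97.4  60.4  33.3   5.8] mean [589.   94.6] [62.7 32.6]
saddle (216, 50, 80, 171) rect [445.7   6.6 138.9  62.6  88.8] mean [446.2   6.8] [ 64.3 139.1]
```

>>> drive_tool(
  motion=[
    [[-0.0176, 0.03, 0], [0, 0, 0]],
    [[-0.0176, 0.03, -0.01], [0, 0, 0]],
    [[-0.0175, 0.0303, -0.02], [0, 0, 0]],
    [[0, 0, -0.02], [0, 0, 0]],
    [[0, 0, -0.015], [0, 0, 0]],
    [[0, 0, -0.012], [0, 0, 0]],
    [[0, 0, -0.01], [0, 0, 0]],
    [[0, 0, -0.0055], [0, 0, 0]],
    [[0, 0, 0], [0, 0, 0]],
    [[0, 0, 0], [0, 0, 0]],
  ],
  claw=1,
  force=30,
)

```text
time_s: 4.42
ee_pos: [446.1, 44.8, 223.8]
ee_rot: [-180.0, -0.0, -0.0]
force: [0.1, -0.7, -0.0]
gripper_width: 90.9
```

```bash
python3 - <<'E'
from workcell import env
import cv2
from h import *
s=env.state();print(s["time_s"],s["ee_pos"],s["force"])
f=env.grab_frame("side");cv2.imwrite("pics/s2.png",cv2.resize(f[130:310,200:420,::-1],None,fx=3,fy=3,interpolation=cv2.INTER_CUBIC))
# bottle base
print(ray(env.camera_params("side"),[(285,160)],200),ray(env.camera_params("scene"),[(275,129)],200))
E
```

```text
4.4167 [446.10797946  44.82794198 223.80795645] [ 0.14967423 -0.68110896 -0.02650491]
[[639.00973455 276.59501956]] [[632.56101697 269.53788447]]
```

View pics/s2.png

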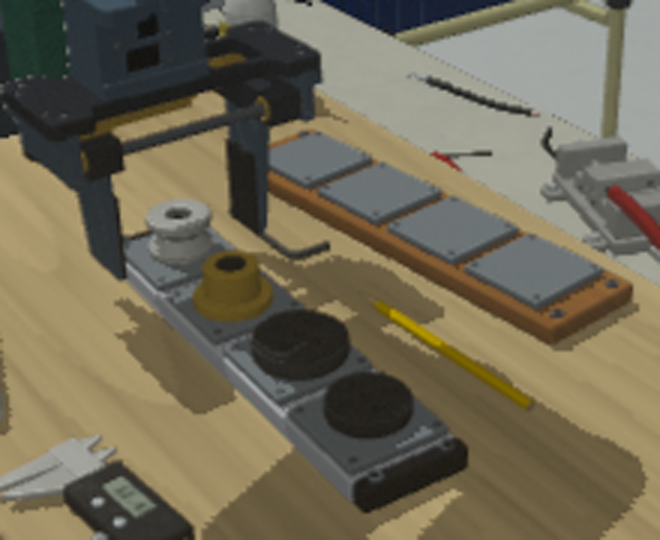

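```bash
python3 - <<'E'
from workcell import env
from h import *
p=[(105,263),(124,278),(127,270),(233,221),(247,235),(266,226)]
print(ray(env.camera_params("side"),[(200+x/3,130+y/3) for x,y in p],224).round(1))
E
python3 -c "
import cv2
a=cv2.imread('pics/s2.png')[120:320,60:300];cv2.imwrite('pics/s2z.png',cv2.resize(a,None,fx=3,fy=3))"
```

```text
[[396.2  50.2]
 [397.6  26.6]
 [403.4  34.2]
 [488.   50. ]
 [485.7  28.2]
 [501.8  31.2]]
```

View pics/s2z.png

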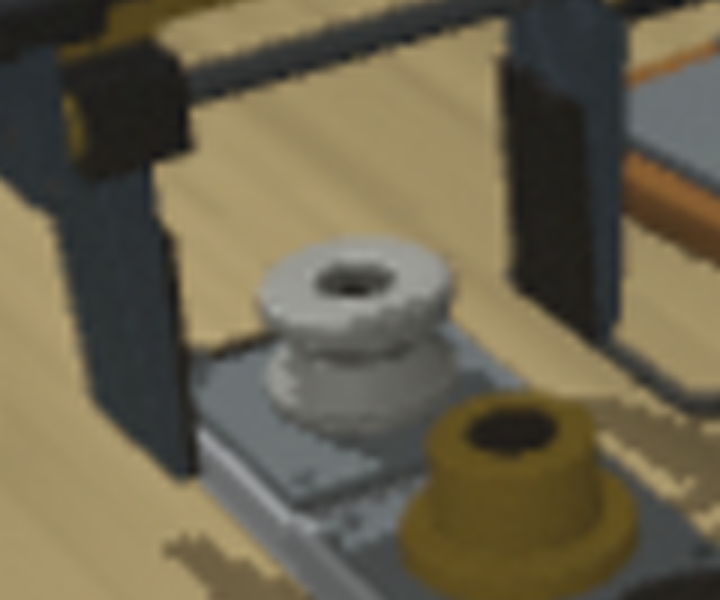

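```bash
python3 - <<'E'
from workcell import env
from h import *
p=[(510,275),(605,335),(90,395),(180,478),(196,478)]
print(ray(env.camera_params("side"),[(200+(60+x/3)/3,130+(120+y/3)/3) for x,y in p],224).round(1))
E
```

```text
[[492.9  62.4]
 [495.6  26.3]
 [394.8  68.9]
 [394.9  26.6]
 [397.6  24.7]]
```

>>> drive_tool(
  motion=[
    [[0, 0, 0], [0, 0, 0]],
    [[0, 0, 0], [0, 0, 0]],
    [[0, 0, 0], [0, 0, 0]],
    [[0, 0, 0], [0, 0, 0]],
    [[0, 0, 0], [0, 0, 0]],
    [[0, 0, 0], [0, 0, 0]],
    [[0, 0, 0], [0, 0, 0]],
    [[0, 0, 0], [0, 0, 0]],
    [[0, 0, 0], [0, 0, 0]],
    [[0, 0, 0], [0, 0, 0]],
  ],
  claw=0,
  force=30,
)

```text
time_s: 5.3
ee_pos: [445.9, 45.1, 223.5]
ee_rot: [-180.0, -0.0, -0.0]
force: [0.3, -0.2, 0.1]
gripper_width: 39.5
```

>>> drive_tool(
  motion=[
    [[0, 0, 0.015], [0, 0, 0]],
    [[0, 0, 0.035], [0, 0, 0]],
    [[0.01, -0.0091, 0], [0, 0, 0.014]],
    [[0.02, -0.0182, 0], [0, 0, 0.014]],
    [[0.025, -0.0227, 0], [0, 0, 0.014]],
    [[0.025, -0.0227, 0], [0, 0, 0.014]],
    [[0.025, -0.0227, 0], [0, 0, 0.014]],
    [[0.025, -0.0227, 0], [0, 0, 0.014]],
    [[0.02, -0.0182, 0], [0, 0, 0.014]],
    [[0.0153, -0.0138, 0], [0, 0, 0.014]],
  ],
)

```text
time_s: 6.13
ee_pos: [612.4, -106.9, 272.5]
ee_rot: [180.0, 0.1, 6.4]
force: [0.2, -0.7, -1.3]
gripper_width: 39.9
```

>>> drive_tool(
  motion=[
    [[0, 0, -0.01], [0, 0, 0]],
    [[0, 0, -0.01], [0, 0, 0]],
    [[0, 0, -0.007], [0, 0, 0]],
    [[0, 0, 0], [0, 0, 0]],
    [[0, 0, 0], [0, 0, 0]],
    [[0, 0, 0], [0, 0, 0]],
    [[0, 0, 0], [0, 0, 0]],
    [[0, 0, 0], [0, 0, 0]],
    [[0, 0, 0], [0, 0, 0]],
    [[0, 0, 0], [0, 0, 0]],
  ],
)

```text
time_s: 6.97
ee_pos: [611.2, -104.9, 246.9]
ee_rot: [180.0, -0.0, 6.4]
force: [-0.1, -1.2, -1.2]
gripper_width: 39.9
```

```bash
python3 - <<'E'
from workcell import env
import cv2
from h import *
s=env.state();print(s["time_s"],s["ee_pos"],s["ee_rot"],s["force"],s["gripper_width"])
f=env.grab_frame("side");cv2.imwrite("pics/s3.png",cv2.resize(f[130:310,220:440,::-1],None,fx=3,fy=3,interpolation=cv2.INTER_CUBIC))
E
```

```text
6.9667 [ 611.15690984 -104.92514802  246.89494135] [ 1.79987421e+02 -4.23401142e-02  6.42462705e+00] [-0.14173633 -1.18702962 -1.21216175] 39.88730564526229
```

View pics/s3.png

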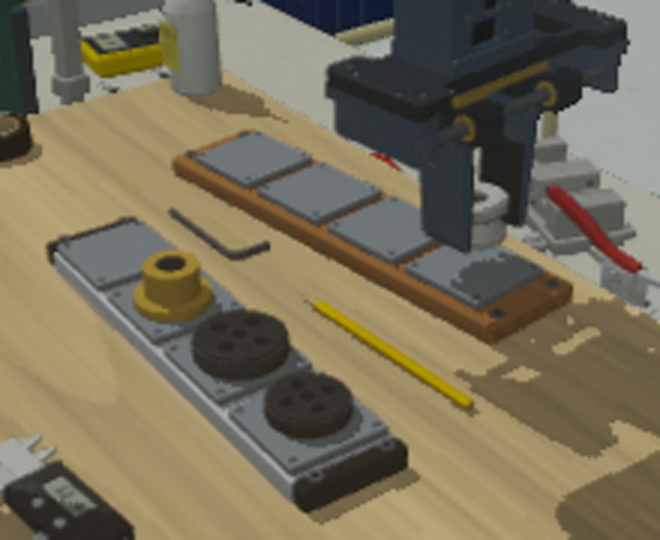

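The roller is held over the right seat with its underside clear. I'll lower it, then open.

>>> drive_tool(
  motion=[
    [[0, 0, -0.008], [0, 0, 0]],
    [[0, 0, -0.006], [0, 0, 0]],
    [[0, 0, -0.004], [0, 0, 0]],
    [[0, 0, -0.003], [0, 0, 0]],
    [[0, 0, -0.002], [0, 0, 0]],
    [[0, 0, -0.0003], [0, 0, 0]],
    [[0, 0, 0], [0, 0, 0]],
    [[0, 0, 0], [0, 0, 0]],
    [[0, 0, 0], [0, 0, 0]],
    [[0, 0, 0], [0, 0, 0]],
  ],
)

```text
time_s: 7.85
ee_pos: [610.8, -105.0, 223.6]
ee_rot: [-180.0, 0.0, 6.4]
force: [-2.8, 0.7, 4.4]
gripper_width: 39.9
```

>>> drive_tool(
  motion=[
    [[0, 0, 0], [0, 0, 0]],
    [[0, 0, 0], [0, 0, 0]],
    [[0, 0, 0], [0, 0, 0]],
    [[0, 0, 0], [0, 0, 0]],
    [[0, 0, 0], [0, 0, 0]],
    [[0, 0, 0], [0, 0, 0]],
    [[0, 0, 0], [0, 0, 0]],
    [[0, 0, 0], [0, 0, 0]],
    [[0, 0, 0], [0, 0, 0]],
    [[0, 0, 0], [0, 0, 0]],
  ],
  claw=1,
)

```text
time_s: 8.68
ee_pos: [611.1, -105.0, 223.2]
ee_rot: [-180.0, -0.0, 6.4]
force: [0.6, -0.0, 0.3]
gripper_width: 91.0
```

>>> drive_tool(
  motion=[
    [[0, 0, 0.015], [0, 0, 0]],
    [[0, 0, 0.038], [0, 0, 0]],
    [[0, 0, 0.04], [0, 0, 0]],
    [[-0.03, -0.02, 0], [0, 0, -0.056]],
    [[-0.03, -0.02, 0], [0, 0, -0.056]],
    [[-0.03, -0.02, 0], [0, 0, 0]],
    [[0, 0, 0], [0, 0, 0]],
    [[0, 0, 0], [0, 0, 0]],
    [[0, 0, 0], [0, 0, 0]],
    [[0, 0, 0], [0, 0, 0]],
  ],
)

```text
time_s: 9.52
ee_pos: [521.9, -164.6, 316.1]
ee_rot: [-180.0, -0.0, 0.0]
force: [0.8, 0.9, -0.5]
gripper_width: 90.7
```

```bash
cat > look.py <<'E'
from workcell import env
import sys,pickle
from h import *
np.set_printoptions(precision=1,suppress=True)
n=sys.argv[1]
P=env.camera_params("wrist");f=env.grab_frame("wrist")
s=env.state();print(s["time_s"],s["ee_pos"],s["ee_rot"])
pickle.dump((P,f),open(n+".pkl","wb"))
cv2.imwrite(f"pics/{n}.png",cv2.resize(f[:260,:,::-1],None,fx=1.25,fy=1.25))
E
python3 look.py w3
```

```text
9.5667 [ 522.  -164.5  315.9] [-180.    -0.     0.1]
```

View pics/w3.png

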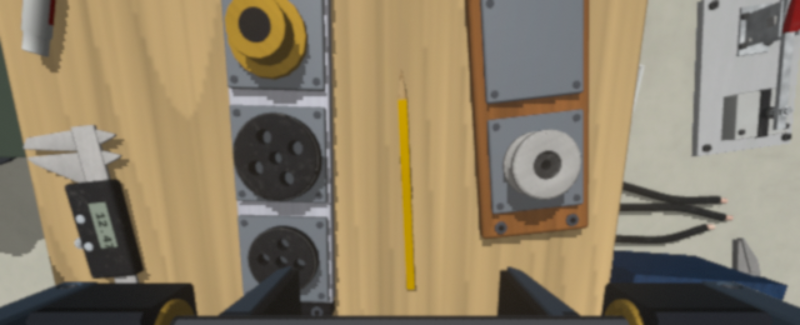

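```bash
python3 - <<'E'
from h import *
import pickle
np.set_printoptions(precision=1,suppress=True)
P,f=pickle.load(open("w3.pkl","rb"))
hsv=cv2.cvtColor(f,cv2.COLOR_RGB2HSV);yy,xx=np.mgrid[:400,:640]
g=(hsv[:,:,1]<60)&(yy<225)&(yy>80)&(xx>385)&(xx<475)&(f.max(2)<230)
g=cv2.morphologyEx(g.astype(np.uint8),cv2.MORPH_OPEN,np.ones((3,3)))
for c in cv2.findContours(g,cv2.RETR_EXTERNAL,cv2.CHAIN_APPROX_NONE)[0]:
    if cv2.contourArea(c)>1500: print(cv2.boundingRect(c),cv2.minAreaRect(ray(P,c[:,0,:],220).astype(np.float32)))
r=(hsv[:,:,1]<40)&(f.max(2)>148)&(yy>90)&(yy<170)&(xx>395)&(xx<470)
r=cv2.morphologyEx(r.astype(np.uint8),cv2.MORPH_OPEN,np.ones((3,3)))
for c in cv2.findContours(r,cv2.RETR_EXTERNAL,cv2.CHAIN_APPROX_NONE)[0]:
    if cv2.contourArea(c)>300: 
        w=ray(P,c[:,0,:],246);print("roller",cv2.boundingRect(c),(w.min(0)+w.max(0))/2,w.max(0)-w.min(0))
print("hole",ray(P,[(436.8,131.8)],246))
m=(f.max(2)<75)&(yy<160)&(xx>180)&(xx<262)&(yy>75)
c=max(cv2.findContours(m.astype(np.uint8),cv2.RETR_EXTERNAL,cv2.CHAIN_APPROX_NONE)[0],key=cv2.contourArea)
print("large",cv2.minEnclosingCircle(ray(P,c[:,0,:],234).astype(np.float32)))
b=(hsv[:,:,1]>150)&(hsv[:,:,0]>15)&(hsv[:,:,0]<30)&(xx>170)&(xx<260)
c=max(cv2.findContours(b.astype(np.uint8),cv2.RETR_EXTERNAL,cv2.CHAIN_APPROX_NONE)[0],key=cv2.contourArea)
w=ray(P,c[:,0,:],227);print("bush",w.min(0),w.max(0),"hole",ray(P,[(204,17.5)],246))
E
```

```text
(390, 88, 77, 83) ((611.4779052734375, -103.19454956054688), (61.72951126098633, 61.53116226196289), 6.4596686363220215)
roller (404, 104, 60, 54) [ 606.4 -103.1] [44.5 38.7]
hole [[ 608.9 -103.7]]
large ((446.3138122558594, -101.43534088134766), 29.67725372314453)
bush [417.7 -51.4] [464.6  -9.8] hole [[441.5 -26.9]]
```

>>> drive_tool(
  motion=[
    [[-0.0202, 0.0337, 0], [0, 0, 0]],
    [[-0.0202, 0.0337, 0], [0, 0, 0]],
    [[-0.0202, 0.0337, -0.015], [0, 0, 0]],
    [[-0.0202, 0.0337, -0.02], [0, 0, 0]],
    [[0, 0, -0.02], [0, 0, 0]],
    [[0, 0, -0.015], [0, 0, 0]],
    [[0, 0, -0.01], [0, 0, 0]],
    [[0, 0, -0.006], [0, 0, 0]],
    [[0, 0, 0], [0, 0, 0]],
    [[0, 0, 0], [0, 0, 0]],
  ],
)

```text
time_s: 10.4
ee_pos: [442.3, -32.5, 231.6]
ee_rot: [-180.0, -0.0, -0.0]
force: [-0.5, -1.4, -0.1]
gripper_width: 91.0
```

>>> drive_tool(
  motion=[
    [[0, 0, 0], [0, 0, 0]],
    [[0, 0, 0], [0, 0, 0]],
    [[0, 0, 0], [0, 0, 0]],
    [[0, 0, 0], [0, 0, 0]],
    [[0, 0, 0], [0, 0, 0]],
    [[0, 0, 0], [0, 0, 0]],
    [[0, 0, 0], [0, 0, 0]],
    [[0, 0, 0], [0, 0, 0]],
    [[0, 0, 0], [0, 0, 0]],
    [[0, 0, 0], [0, 0, 0]],
  ],
  claw=0,
)

```text
time_s: 11.23
ee_pos: [441.6, -32.4, 231.5]
ee_rot: [180.0, -0.0, 0.0]
force: [-0.4, 0.5, 0.4]
gripper_width: 32.4
```

>>> drive_tool(
  motion=[
    [[0, 0, 0.015], [0, 0, 0]],
    [[0, 0, 0.025], [0, 0, 0]],
    [[0.012, 0, 0], [0, 0, 0.014]],
    [[0.02, -0.001, 0], [0, 0, 0.014]],
    [[0.024, -0.001, 0], [0, 0, 0.014]],
    [[0.024, -0.001, 0], [0, 0, 0.014]],
    [[0.024, -0.001, 0], [0, 0, 0.014]],
    [[0.024, -0.0008, 0], [0, 0, 0.014]],
    [[0.02, 0, 0], [0, 0, 0.014]],
    [[0.014, 0, 0], [0, 0, 0.014]],
  ],
)

```text
time_s: 12.07
ee_pos: [605.8, -37.2, 269.7]
ee_rot: [-180.0, 0.0, 6.5]
force: [0.4, -0.2, -0.9]
gripper_width: 32.3
```

>>> drive_tool(
  motion=[
    [[0, 0, -0.01], [0, 0, 0]],
    [[0, 0, -0.01], [0, 0, 0]],
    [[0, 0, -0.007], [0, 0, 0]],
    [[0, 0, 0], [0, 0, 0]],
    [[0, 0, 0], [0, 0, 0]],
    [[0, 0, 0], [0, 0, 0]],
    [[0, 0, 0], [0, 0, 0]],
    [[0, 0, 0], [0, 0, 0]],
    [[0, 0, 0], [0, 0, 0]],
    [[0, 0, 0], [0, 0, 0]],
  ],
)

```text
time_s: 12.9
ee_pos: [603.7, -37.2, 244.8]
ee_rot: [180.0, -0.0, 6.4]
force: [0.3, -1.0, -0.4]
gripper_width: 32.4
```

>>> drive_tool(
  motion=[
    [[0, 0, -0.005], [0, 0, 0]],
    [[0, 0, -0.004], [0, 0, 0]],
    [[0, 0, -0.0025], [0, 0, 0]],
    [[0, 0, -0.0015], [0, 0, 0]],
    [[0, 0, -0.0004], [0, 0, 0]],
    [[0, 0, 0], [0, 0, 0]],
    [[0, 0, 0], [0, 0, 0]],
    [[0, 0, 0], [0, 0, 0]],
    [[0, 0, 0], [0, 0, 0]],
    [[0, 0, 0], [0, 0, 0]],
  ],
)

```text
time_s: 13.73
ee_pos: [603.2, -37.1, 231.4]
ee_rot: [-180.0, 0.0, 6.4]
force: [-3.7, -0.2, 5.6]
gripper_width: 32.5
```

>>> drive_tool(
  motion=[
    [[0, 0, 0], [0, 0, 0]],
    [[0, 0, 0], [0, 0, 0]],
    [[0, 0, 0], [0, 0, 0]],
    [[0, 0, 0], [0, 0, 0]],
    [[0, 0, 0], [0, 0, 0]],
    [[0, 0, 0], [0, 0, 0]],
    [[0, 0, 0], [0, 0, 0]],
    [[0, 0, 0], [0, 0, 0]],
    [[0, 0, 0], [0, 0, 0]],
    [[0, 0, 0], [0, 0, 0]],
  ],
  claw=1,
)

```text
time_s: 14.57
ee_pos: [603.6, -37.2, 231.1]
ee_rot: [180.0, -0.0, 6.4]
force: [0.4, -0.2, -0.1]
gripper_width: 91.0
```

>>> drive_tool(
  motion=[
    [[0, 0, 0.015], [0, 0, 0]],
    [[0, 0, 0.035], [0, 0, 0]],
    [[0, 0, 0.035], [0, 0, 0]],
    [[-0.0268, -0.011, 0], [0, 0, -0.028]],
    [[-0.0268, -0.011, 0], [0, 0, -0.028]],
    [[-0.0268, -0.011, 0], [0, 0, -0.028]],
    [[-0.0268, -0.011, 0], [0, 0, -0.028]],
    [[-0.0268, -0.011, 0], [0, 0, 0]],
    [[-0.0268, -0.011, 0], [0, 0, 0]],
    [[0, 0, 0], [0, 0, 0]],
  ],
)

```text
time_s: 15.4
ee_pos: [438.5, -104.2, 316.8]
ee_rot: [179.9, 0.1, -0.1]
force: [0.1, -0.1, 0.3]
gripper_width: 91.4
```

>>> drive_tool(
  motion=[
    [[0, 0, -0.01], [0, 0, 0]],
    [[0, 0, 0], [0, 0, 0]],
    [[0, 0, 0], [0, 0, 0]],
    [[0, 0, 0], [0, 0, 0]],
    [[0, 0, 0], [0, 0, 0]],
    [[0, 0, 0], [0, 0, 0]],
    [[0, 0, 0], [0, 0, 0]],
    [[0, 0, 0], [0, 0, 0]],
    [[0, 0, 0], [0, 0, 0]],
    [[0, 0, 0], [0, 0, 0]],
  ],
)

```text
time_s: 16.23
ee_pos: [442.8, -103.1, 306.1]
ee_rot: [180.0, -0.0, 0.0]
force: [-0.7, -0.3, -0.3]
gripper_width: 91.3
```

```bash
python3 look.py w4
```

```text
16.2833 [ 442.8 -103.2  306.1] [180.  -0.   0.]
```

View pics/w4.png

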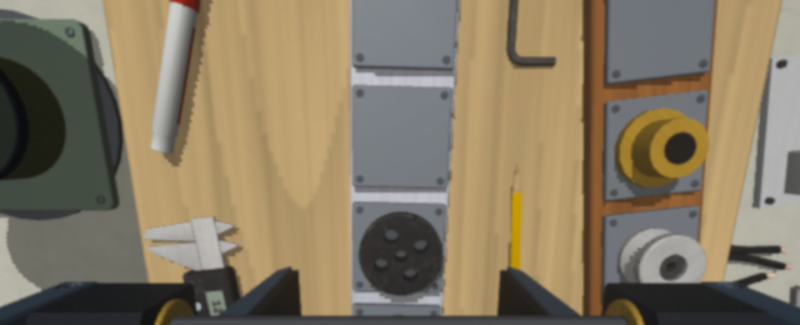

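```bash
python3 - <<'E'
from h import *
import pickle
np.set_printoptions(precision=1,suppress=True)
P,f=pickle.load(open("w4.pkl","rb"))
hsv=cv2.cvtColor(f,cv2.COLOR_RGB2HSV);yy,xx=np.mgrid[:400,:640]
b=(hsv[:,:,1]>150)&(hsv[:,:,0]>17)&(hsv[:,:,0]<30)&(xx>485)&(xx<575)&(yy>80)&(yy<155)
c=max(cv2.findContours(b.astype(np.uint8),cv2.RETR_EXTERNAL,cv2.CHAIN_APPROX_NONE)[0],key=cv2.contourArea)
w=ray(P,c[:,0,:],227);print("flange left edge+24:",w[:,0].min()+24,"y",w[:,1].min(),w[:,1].max(),"hole",ray(P,[(680/1.25,148/1.25)],246))
print("seat corners",ray(P,np.array([(605,101),(706,91),(705,193),(606,201)])/1.25,220).mean(0))
m=(f.max(2)<75)&(yy<238)&(xx>283)&(xx<358)&(yy>160)
c=max(cv2.findContours(m.astype(np.uint8),cv2.RETR_EXTERNAL,cv2.CHAIN_APPROX_NONE)[0],key=cv2.contourArea)
print("large",cv2.boundingRect(c),cv2.minEnclosingCircle(ray(P,c[:,0,:],234).astype(np.float32)))
E
```

```text
flange left edge+24: 599.2940448607009 y -55.08537898789599 -9.723753155844783 hole [[601.5 -32.7]]
seat corners [604.  -32.5]
large (287, 170, 67, 66) ((444.69451904296875, -98.87525177001953), 28.727611541748047)
```

>>> drive_tool(
  motion=[
    [[0, 0, -0.015], [0, 0, 0]],
    [[0, 0, -0.02], [0, 0, 0]],
    [[0, 0, -0.02], [0, 0, 0]],
    [[0, 0, -0.015], [0, 0, 0]],
    [[0, 0, -0.008], [0, 0, 0]],
    [[0, 0, -0.004], [0, 0, 0]],
    [[0, 0, -0.0015], [0, 0, 0]],
    [[0, 0, 0], [0, 0, 0]],
    [[0, 0, 0], [0, 0, 0]],
    [[0, 0, 0], [0, 0, 0]],
  ],
)

```text
time_s: 17.12
ee_pos: [443.4, -103.3, 223.4]
ee_rot: [180.0, -0.1, -0.0]
force: [-0.2, 0.8, -0.4]
gripper_width: 91.0
```

>>> drive_tool(
  motion=[
    [[0, 0, 0], [0, 0, 0]],
    [[0, 0, 0], [0, 0, 0]],
    [[0, 0, 0], [0, 0, 0]],
    [[0, 0, 0], [0, 0, 0]],
    [[0, 0, 0], [0, 0, 0]],
    [[0, 0, 0], [0, 0, 0]],
    [[0, 0, 0], [0, 0, 0]],
    [[0, 0, 0], [0, 0, 0]],
    [[0, 0, 0], [0, 0, 0]],
    [[0, 0, 0], [0, 0, 0]],
  ],
  claw=0,
)

```text
time_s: 17.95
ee_pos: [442.9, -103.2, 222.6]
ee_rot: [-180.0, -0.0, -0.0]
force: [0.7, -0.1, 0.1]
gripper_width: 50.2
```

>>> drive_tool(
  motion=[
    [[0, 0, 0.012], [0, 0, 0]],
    [[0, 0, 0.033], [0, 0, 0]],
    [[0.01, 0.0091, 0], [0, 0, 0.014]],
    [[0.02, 0.0182, 0], [0, 0, 0.014]],
    [[0.024, 0.0218, 0], [0, 0, 0.014]],
    [[0.024, 0.0218, 0], [0, 0, 0.014]],
    [[0.024, 0.0218, 0], [0, 0, 0.014]],
    [[0.024, 0.0218, 0], [0, 0, 0.014]],
    [[0.018, 0.0164, 0], [0, 0, 0.014]],
    [[0.0101, 0.0093, 0], [0, 0, 0.014]],
  ],
)

```text
time_s: 18.78
ee_pos: [598.8, 39.4, 266.5]
ee_rot: [-180.0, -0.0, 6.6]
force: [0.5, -0.1, -1.0]
gripper_width: 50.4
```

>>> drive_tool(
  motion=[
    [[0, 0, -0.01], [0, 0, 0]],
    [[0, 0, -0.01], [0, 0, 0]],
    [[0, 0, -0.005], [0, 0, 0]],
    [[0, 0, 0], [0, 0, 0]],
    [[0, 0, 0], [0, 0, 0]],
    [[0, 0, 0], [0, 0, 0]],
    [[0, 0, 0], [0, 0, 0]],
    [[0, 0, 0], [0, 0, 0]],
    [[0, 0, 0], [0, 0, 0]],
    [[0, 0, 0], [0, 0, 0]],
  ],
)

```text
time_s: 19.62
ee_pos: [597.0, 36.9, 242.9]
ee_rot: [180.0, -0.0, 6.4]
force: [0.4, 0.6, -1.5]
gripper_width: 50.6
```

```bash
python3 - <<'E'
from workcell import env
import cv2
f=env.grab_frame("side");cv2.imwrite("pics/s4.png",cv2.resize(f[130:310,220:440,::-1],None,fx=3,fy=3,interpolation=cv2.INTER_CUBIC))
E
```

```text
(no output)
```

View pics/s4.png

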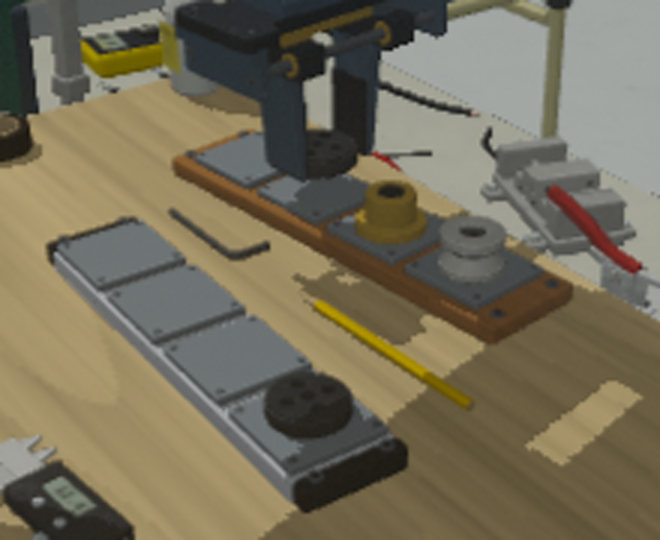

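The wheel is held flat above seat 2. The bush and roller stand upright on their seats.

>>> drive_tool(
  motion=[
    [[0, 0, -0.007], [0, 0, 0]],
    [[0, 0, -0.006], [0, 0, 0]],
    [[0, 0, -0.004], [0, 0, 0]],
    [[0, 0, -0.002], [0, 0, 0]],
    [[0, 0, -0.0012], [0, 0, 0]],
    [[0, 0, 0], [0, 0, 0]],
    [[0, 0, 0], [0, 0, 0]],
    [[0, 0, 0], [0, 0, 0]],
    [[0, 0, 0], [0, 0, 0]],
    [[0, 0, 0], [0, 0, 0]],
  ],
)

```text
time_s: 20.5
ee_pos: [596.7, 37.0, 222.6]
ee_rot: [-180.0, 0.0, 6.4]
force: [-1.8, 0.0, 3.4]
gripper_width: 50.4
```

>>> drive_tool(
  motion=[
    [[0, 0, 0], [0, 0, 0]],
    [[0, 0, 0], [0, 0, 0]],
    [[0, 0, 0], [0, 0, 0]],
    [[0, 0, 0], [0, 0, 0]],
    [[0, 0, 0], [0, 0, 0]],
    [[0, 0, 0], [0, 0, 0]],
    [[0, 0, 0], [0, 0, 0]],
    [[0, 0, 0], [0, 0, 0]],
    [[0, 0, 0], [0, 0, 0]],
    [[0, 0, 0], [0, 0, 0]],
  ],
  claw=1,
)

```text
time_s: 21.33
ee_pos: [596.9, 37.0, 222.4]
ee_rot: [-180.0, -0.0, 6.4]
force: [-0.5, 0.7, 0.4]
gripper_width: 91.0
```

>>> drive_tool(
  motion=[
    [[0, 0, 0.015], [0, 0, 0]],
    [[0, 0, 0.035], [0, 0, 0]],
    [[0, 0, 0.035], [0, 0, 0]],
    [[-0.0222, -0.0296, 0], [0, 0, -0.028]],
    [[-0.0222, -0.0296, 0], [0, 0, -0.028]],
    [[-0.0222, -0.0296, 0], [0, 0, -0.028]],
    [[-0.0222, -0.0296, 0], [0, 0, -0.028]],
    [[-0.0222, -0.0296, 0], [0, 0, 0]],
    [[-0.0222, -0.0296, 0], [0, 0, 0]],
    [[-0.0222, -0.0296, 0], [0, 0, 0]],
  ],
)

```text
time_s: 22.17
ee_pos: [440.2, -171.2, 307.6]
ee_rot: [180.0, -0.0, 0.0]
force: [-0.1, -0.5, 0.0]
gripper_width: 91.4
```

>>> drive_tool(
  motion=[
    [[0, 0, -0.02], [0, 0, 0]],
    [[0, 0, -0.02], [0, 0, 0]],
    [[0, 0, -0.015], [0, 0, 0]],
    [[0, 0, -0.01], [0, 0, 0]],
    [[0, 0, 0], [0, 0, 0]],
    [[0, 0, 0], [0, 0, 0]],
    [[0, 0, 0], [0, 0, 0]],
    [[0, 0, 0], [0, 0, 0]],
    [[0, 0, 0], [0, 0, 0]],
    [[0, 0, 0], [0, 0, 0]],
  ],
)

```text
time_s: 23.0
ee_pos: [441.9, -170.2, 243.0]
ee_rot: [180.0, -0.1, 0.0]
force: [0.4, 0.5, -0.6]
gripper_width: 91.0
```

>>> drive_tool(
  motion=[
    [[0, 0, -0.008], [0, 0, 0]],
    [[0, 0, -0.006], [0, 0, 0]],
    [[0, 0, -0.004], [0, 0, 0]],
    [[0, 0, -0.002], [0, 0, 0]],
    [[0, 0, -0.0005], [0, 0, 0]],
    [[0, 0, 0], [0, 0, 0]],
    [[0, 0, 0], [0, 0, 0]],
    [[0, 0, 0], [0, 0, 0]],
    [[0, 0, 0], [0, 0, 0]],
    [[0, 0, 0], [0, 0, 0]],
  ],
)

```text
time_s: 23.83
ee_pos: [441.6, -170.2, 222.0]
ee_rot: [180.0, -0.0, 0.0]
force: [-1.0, -0.4, 0.4]
gripper_width: 91.1
```

>>> drive_tool(
  motion=[
    [[0, 0, 0], [0, 0, 0]],
    [[0, 0, 0], [0, 0, 0]],
    [[0, 0, 0], [0, 0, 0]],
    [[0, 0, 0], [0, 0, 0]],
    [[0, 0, 0], [0, 0, 0]],
    [[0, 0, 0], [0, 0, 0]],
    [[0, 0, 0], [0, 0, 0]],
    [[0, 0, 0], [0, 0, 0]],
    [[0, 0, 0], [0, 0, 0]],
    [[0, 0, 0], [0, 0, 0]],
  ],
  claw=0,
)

```text
time_s: 24.67
ee_pos: [441.5, -170.2, 221.9]
ee_rot: [180.0, -0.0, 0.0]
force: [-0.3, 0.4, -0.5]
gripper_width: 41.9
```

>>> drive_tool(
  motion=[
    [[0, 0, 0.012], [0, 0, 0]],
    [[0, 0, 0.033], [0, 0, 0]],
    [[0.0074, 0.014, 0], [0, 0, 0.014]],
    [[0.0148, 0.0279, 0], [0, 0, 0.014]],
    [[0.0177, 0.0335, 0], [0, 0, 0.014]],
    [[0.0177, 0.0335, 0], [0, 0, 0.014]],
    [[0.0177, 0.0335, 0], [0, 0, 0.014]],
    [[0.0177, 0.0335, 0], [0, 0, 0.014]],
    [[0.0177, 0.0335, 0], [0, 0, 0.014]],
    [[0.0177, 0.0335, 0], [0, 0, 0.014]],
  ],
)

```text
time_s: 25.5
ee_pos: [570.3, 74.6, 266.7]
ee_rot: [180.0, 0.0, 6.5]
force: [0.8, -0.6, -0.3]
gripper_width: 41.8
```

>>> drive_tool(
  motion=[
    [[0.0133, 0.0251, 0], [0, 0, 0]],
    [[0.0059, 0.0112, 0], [0, 0, 0]],
    [[0, 0, -0.01], [0, 0, 0]],
    [[0, 0, -0.01], [0, 0, 0]],
    [[0, 0, -0.005], [0, 0, 0]],
    [[0, 0, 0], [0, 0, 0]],
    [[0, 0, 0], [0, 0, 0]],
    [[0, 0, 0], [0, 0, 0]],
    [[0, 0, 0], [0, 0, 0]],
    [[0, 0, 0], [0, 0, 0]],
  ],
)

```text
time_s: 26.33
ee_pos: [589.2, 108.6, 242.5]
ee_rot: [-180.0, -0.1, 6.4]
force: [-0.4, 0.9, -0.8]
gripper_width: 42.1
```

```bash
python3 - <<'E'
from workcell import env
import cv2
f=env.grab_frame("side");cv2.imwrite("pics/s5.png",cv2.resize(f[130:310,220:440,::-1],None,fx=3,fy=3,interpolation=cv2.INTER_CUBIC))
E
```

```text
(no output)
```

View pics/s5.png

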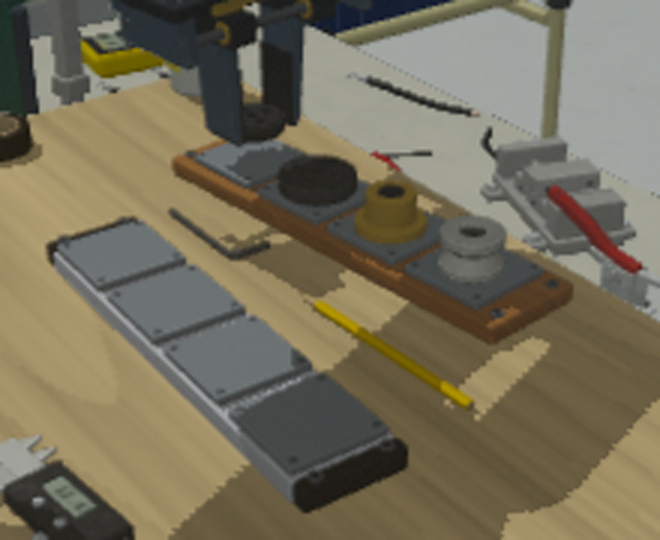

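The small wheel is held above the left seat, and the other three stand on theirs. I'll lower it by 20.4 mm.

>>> drive_tool(
  motion=[
    [[0, 0, -0.007], [0, 0, 0]],
    [[0, 0, -0.006], [0, 0, 0]],
    [[0, 0, -0.004], [0, 0, 0]],
    [[0, 0, -0.002], [0, 0, 0]],
    [[0, 0, -0.0014], [0, 0, 0]],
    [[0, 0, 0], [0, 0, 0]],
    [[0, 0, 0], [0, 0, 0]],
    [[0, 0, 0], [0, 0, 0]],
    [[0, 0, 0], [0, 0, 0]],
    [[0, 0, 0], [0, 0, 0]],
  ],
)

```text
time_s: 27.22
ee_pos: [588.6, 109.0, 221.8]
ee_rot: [-180.0, 0.0, 6.4]
force: [-3.6, -0.6, 4.9]
gripper_width: 42.3
```

>>> drive_tool(
  motion=[
    [[0, 0, 0], [0, 0, 0]],
    [[0, 0, 0], [0, 0, 0]],
    [[0, 0, 0], [0, 0, 0]],
    [[0, 0, 0], [0, 0, 0]],
    [[0, 0, 0], [0, 0, 0]],
    [[0, 0, 0], [0, 0, 0]],
    [[0, 0, 0], [0, 0, 0]],
    [[0, 0, 0], [0, 0, 0]],
    [[0, 0, 0], [0, 0, 0]],
    [[0, 0, 0], [0, 0, 0]],
  ],
  claw=1,
)

```text
time_s: 28.05
ee_pos: [589.1, 109.1, 221.5]
ee_rot: [-180.0, -0.0, 6.4]
force: [-0.8, -0.1, 0.3]
gripper_width: 91.0
```

>>> drive_tool(
  motion=[
    [[0, 0, 0.015], [0, 0, 0]],
    [[0, 0, 0.035], [0, 0, 0]],
    [[0, 0, 0.04], [0, 0, 0]],
    [[0, -0.037, 0.03], [0, 0, 0]],
    [[0, -0.037, 0.03], [0, 0, 0]],
    [[0, -0.037, 0], [0, 0, 0]],
    [[0, -0.037, 0], [0, 0, 0]],
    [[0, -0.037, 0], [0, 0, 0]],
    [[0, -0.015, 0], [0, 0, 0]],
    [[0, 0, 0], [0, 0, 0]],
  ],
)

```text
time_s: 28.88
ee_pos: [588.9, -85.3, 363.8]
ee_rot: [179.9, 0.0, 6.1]
force: [0.5, 1.0, -0.4]
gripper_width: 91.2
```

>>> drive_tool(
  motion=[
    [[0, 0, 0], [0, 0, 0]],
    [[0, 0, 0], [0, 0, 0]],
    [[0, 0, 0], [0, 0, 0]],
    [[0, 0, 0], [0, 0, 0]],
    [[0, 0, 0], [0, 0, 0]],
    [[0, 0, 0], [0, 0, 0]],
    [[0, 0, 0], [0, 0, 0]],
    [[0, 0, 0], [0, 0, 0]],
    [[0, 0, 0], [0, 0, 0]],
    [[0, 0, 0], [0, 0, 0]],
  ],
)

```text
time_s: 29.72
ee_pos: [589.1, -81.7, 363.9]
ee_rot: [180.0, -0.0, 6.4]
force: [-0.3, -0.1, -0.6]
gripper_width: 91.1
```

```bash
python3 look.py w5; python3 - <<'E'
from workcell import env
import cv2
f=env.grab_frame("side");cv2.imwrite("pics/s6.png",cv2.resize(f[130:310,220:440,::-1],None,fx=3,fy=3,interpolation=cv2.INTER_CUBIC))
E
```

```text
29.7667 [589.1 -81.7 363.9] [-180.    -0.     6.4]
```

View pics/w5.png

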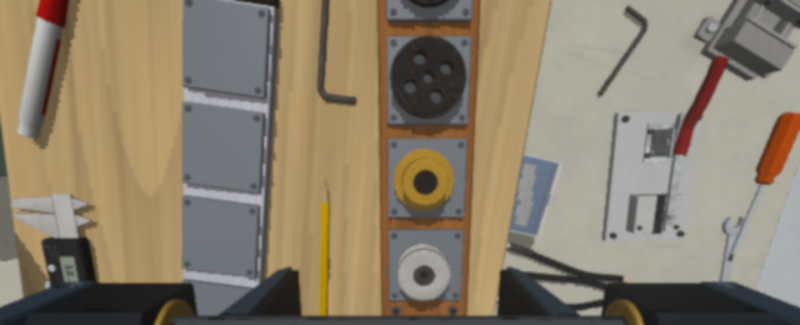

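View pics/s6.png

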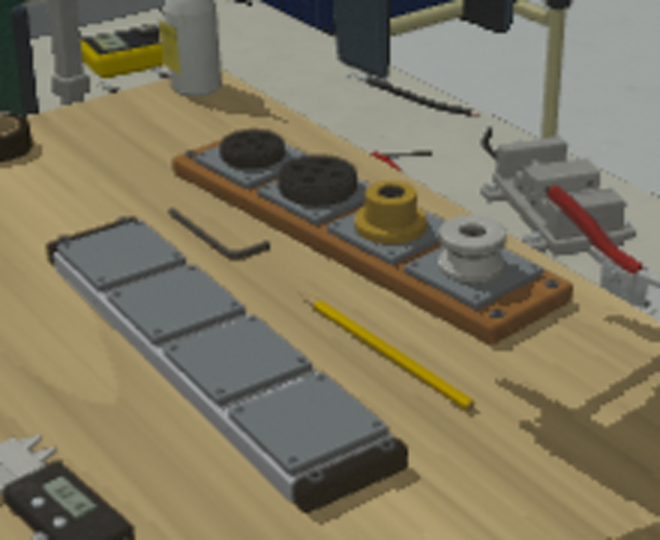

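>>> drive_tool(
  motion=[
    [[0, 0.02, 0], [0, 0, 0]],
    [[0, 0.025, 0], [0, 0, 0]],
    [[0, 0.015, 0], [0, 0, 0]],
    [[0, 0, 0], [0, 0, 0]],
    [[0, 0, 0], [0, 0, 0]],
    [[0, 0, 0], [0, 0, 0]],
    [[0, 0, 0], [0, 0, 0]],
    [[0, 0, 0], [0, 0, 0]],
    [[0, 0, 0], [0, 0, 0]],
    [[0, 0, 0], [0, 0, 0]],
  ],
)

```text
time_s: 30.65
ee_pos: [589.1, -22.2, 363.9]
ee_rot: [180.0, -0.0, 6.4]
force: [-0.7, -0.3, -0.8]
gripper_width: 91.0
```

```bash
python3 look.py w6; cat > meas.py <<'E'
from h import *
import pickle
np.set_printoptions(precision=1,suppress=True)
for n in("w5","w6"):
    P,f=pickle.load(open(n+".pkl","rb"));print(n)
    hsv=cv2.cvtColor(f,cv2.COLOR_RGB2HSV);yy,xx=np.mgrid[:400,:640]
    roi=(xx>300)&(xx<385)&(yy<225)
    wood=roi&(hsv[:,:,0]<=13)&(hsv[:,:,1]>120)&(f.max(2)>70)
    # seat+part = non-wood inside the rack
    g=(roi&~wood&~((hsv[:,:,0]>13)&(hsv[:,:,0]<20)&(hsv[:,:,1]<150)&(f.max(2)>150))).astype(np.uint8)
    g=cv2.morphologyEx(g,cv2.MORPH_OPEN,np.ones((5,5)))
    for c in cv2.findContours(g,cv2.RETR_EXTERNAL,cv2.CHAIN_APPROX_NONE)[0]:
        if cv2.contourArea(c)>1200: print(" seat",cv2.boundingRect(c),cv2.minAreaRect(ray(P,c[:,0,:],220).astype(np.float32)))
    d=(roi&(f.max(2)<75)).astype(np.uint8);d=cv2.morphologyEx(d,cv2.MORPH_OPEN,np.ones((3,3)))
    for c in cv2.findContours(d,cv2.RETR_EXTERNAL,cv2.CHAIN_APPROX_NONE)[0]:
        a=cv2.contourArea(c)
        if a>60:
            z=233 if a>1000 else 246
            print(" dark",a,cv2.boundingRect(c),cv2.minEnclosingCircle(ray(P,c[:,0,:],z).astype(np.float32)))
E
python3 meas.py
```

```text
30.7 [589.1 -22.1 363.9] [180.   -0.    6.4]
w5
 seat (301, 0, 84, 225) ((601.5569458007812, -11.295600891113281), (75.60132598876953, 209.48561096191406), 6.433592796325684)
 dark 121.5 (332, 214, 15, 11) ((609.4752197265625, -103.03514862060547), 7.090065002441406)
 dark 228.5 (332, 137, 17, 18) ((601.5477905273438, -32.69449996948242), 8.063672065734863)
 dark 3116.5 (313, 29, 60, 67) ((594.8303833007812, 38.902347564697266), 27.855775833129883)
 dark 149.0 (327, 0, 33, 7) ((589.1307373046875, 83.60798645019531), 13.07455825805664)
w6
 seat (301, 0, 77, 225) ((597.3344116210938, 47.666717529296875), (70.26355743408203, 209.6385955810547), 6.208037853240967)
 dark 198.5 (324, 200, 17, 17) ((601.6056518554688, -32.44480895996094), 8.163620948791504)
 dark 2657.0 (306, 100, 57, 61) ((595.2279663085938, 39.06983184814453), 27.840856552124023)
 dark 2310.0 (310, 20, 51, 58) ((587.3468017578125, 108.81427001953125), 23.677871704101562)
```

View pics/w6.png

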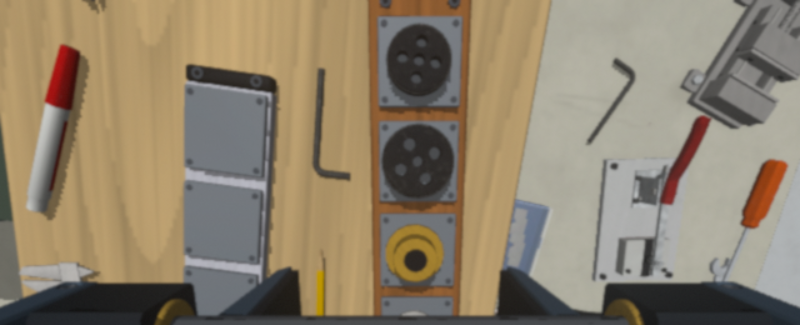

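```bash
python3 - <<'E'
from workcell import env
print(env.state()["time_s"]);print(env.job_done())
E
```

```text
30.7
the job is handed in; nothing more can be done
None
```

I moved all four parts to the setting rack in reverse order and handed the job in at 30.7 s. I got no verdict back. On the store rack they stood, left to right, roller, bush, large wheel, small wheel. On the setting rack they now stand small wheel, large wheel, bush, roller.

**Final checks:** In the last wrist and side pictures every part stands upright on its seat. Wrist-camera offsets from the seat centres, against a 12 mm limit, were:

| Part | Across the row | Along the row |
|---|---|---|
| Small wheel | 0 mm | 3 mm |
| Large wheel | 0 mm | 1 mm |
| Bush | 2 mm | 1 mm |
| Roller | 2 mm | 0 mm |

The gripper was open and about 140 mm above the seats when I handed in. The largest wrist force I read was about 7 N, taken only at the end of each move.

**What disagreed or failed:**
- **Cameras:** The wrist and fixed cameras differed by 4–6 mm along the row. I set the grasp positions between the two, and worked out how far to move each part from the wrist camera alone.
- **Seat outlines:** My last automatic outline of the individual seats failed because the seats merged into one shape. The offsets in the table use the seat centres measured earlier; the left-hand seat's centre was extrapolated from the other three.

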